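# Clamp the tube rack on the mixer with the ratchet knob

### The arm

A 6-joint arm with a two-finger parallel gripper is mounted at the origin on the work surface. World frame = base frame: x ahead of the robot, y to its left, z up, the work surface at z = 0. Lengths are in m, angles in rad, forces in N, time in s.
With the tool pointing down it reaches from about 0.325 to 0.925 m from the base axis. Payload 3.1 kg.
Tool frame: the origin (TCP) lies at the centre of the arm's flange, where the gripper is bolted on; the fingertips stand 173 mm ahead of it and the grasp point (between the pads) lies 155 mm ahead of it (ctrl.tip_extent is the distance from the TCP to the fingertips, in m); z points along the fingers, y is the line along which they close (so a half turn about z gives the same grasp; the last joint's range is limited). The gripper opens to 85 mm and grips with 20 to 120 N. Pads are 22 mm wide; open, the fingers measure 114 mm over their backs; the gripper's body (76 mm by 85 mm) begins 54 mm behind the grasp point. The pads swing forward as they close: fully open they stand 13 mm farther back than shut.
Start: joints at [-1.218, 0.217, 1.613, -0, 1.311, -0.112], TCP at [0.28, -0.559, 0.405] pointing down, gripper open.
Joint ranges: [-2.75, 2.75], [-0.78, 2.1], [0.31, 2.55], [-1.13, 4.27], [0.13, 2.63], [-2.58, 2.58]. Speed limits (rad/s): [2.79, 2.79, 3.14, 3.14, 3.14, 3.14].

### API

Orientations are given as a unit quaternion [w, x, y, z].
In Python, from station import ctrl gives the robot as it stands. The module is installed in compiled form; this text tells all that it offers.
- The arm moves only by the tool send_rows, never from a script. Its argument "steps" is a list that holds one entry, the list of rows, each a list of 5 numbers: the opening in per cent of the stroke, from 0 (shut) to 100 (fully open), then the shift along the world's x, y, z in mm, then the turn about the world's z in degrees. A call has 1 to 5 rows; each row shifts and turns the commanded pose from where the row before left it; what a row does not reach is not made up. A row lasts 1/8 s, in which the tool goes at most 62.5 mm and 10.7 degrees, less where a joint would pass 70% of its speed; a pose out of reach is approached as far as the arm can. A call is refused whole if a number of a shift passes 62.5 or a number of a turn 10.7, either way. A call with a gripper value outside its range is refused whole. The fingers move at their own pace and stop on an object; "force" is the grip in N (left out, the last holds). Time passes only in rows, so rows that do not move let the fingers close. It gives the time, the measured TCP pose, the force, the opening and the grip force at its end, in the units of the state.
- ctrl.get_obs(): the state, without advancing time (a new reading comes with each control period).
- ctrl.snapshot(name): name is "scene" or "top" or "wrist"; returns the picture (384x512x3 uint8, red, green, blue); there is no depth.
- ctrl.calibration(name): a dict with "intrinsics" (3x3 intrinsics, pixels), "pose" (4x4, takes a point from camera to world coordinates). Camera axes: x right, y down, z forward; pixel columns grow to the right and rows downward; lengths in m; the calibration is good to about 2 mm. A picture is of the moment at which its call begins: read the wrist's pose just before it. calibration takes no time and is no camera call; for the wrist camera it gives the pose at the moment of the call.
- ctrl.finish_job(): hands the job in; it is judged then, once.
The state is a dict: "time_s": time; "q": joint angles; "qvel": joint speeds; "tau": joint torques, N m; "tcp_pos": TCP position; "tcp_rot": TCP orientation; "force": force on the tool from outside, world axes, zero at the start; "torque": the same for the moment, N m; "opening": finger opening in m; "gripper_force": force on a finger pad.
Only numpy, scipy, OpenCV 4.12 (cv2) and the standard library are available. Lean on these libraries where they do the work, as an engineer would, in place of code of your own. Each camera call takes 0.05 s, during which the arm holds its last target. There are 200 camera calls.

### The job

Carry the tube rack by its bar onto the mixer's platform and stand it in the bay between the clamp pad and the sprung back stop, lengthwise along the pad. Then turn the ratchet knob clockwise until the rack presses firmly on the back stop - about 12 newtons, usually the second click after the stop begins to give - and let go with the pawl caught on that tooth. Mind that a click too far cannot be taken back: never clamp harder than 30 newtons, drive the clamp only by its knob, and leave the bottle, beaker and tip box where they are.

Things in the scene. Friction and masses are not known exactly. Their poses are not given: they have to be found in the camera images.
- mixer: White tube mixer, fixed to the bench, with a grey gear housing and knob at its -y end and a flat black platform. Base 200 mm (x) by 460 mm (y from -280 to +180), 36 mm high. Housing 120 mm (x) by 130 mm (y from -255 to -125), top at z = 70 mm. Origin on the bench under the middle of the bay; axes as for bay.
- bay (a point): Middle of the bay, on the platform's top, 40 mm above the bench. x runs across the mixer (platform 170 mm wide), +y points from the knob along the way the pad pushes, towards the back stop.
- stop_mid (a point): Mean place of the back stop's face, 35.5 mm to +y of the bay's middle, 60 mm above the bench; a mark fixed to the mixer. The stop is an aluminium plate 60 mm wide, 28 mm high, on a spring plunger (1.6 N per mm, 30 mm travel) in a dark block 36 mm high. The block is set anew each time: the face at rest looks to -y and lies up to 15 mm to either side of this mark, unmeasured, to be seen or felt.
- knob (a point): Gripping point of the round fluted black knob, on its vertical axis, 110 mm above the bench, at x = 0, y = -190 mm from the bay's middle. Knob 43 mm across (40 mm under the flutes), from 94 to 124 mm above the bench. The ratchet wheel below (83 mm across, teeth 5 mm deep) has its top at 82 mm, the pawl beside it 83 mm. The pawl holds the knob between strokes, so it may be regrasped.
- ratchet (a joint): Angle of knob and wheel (rad), growing clockwise seen from above. 24 teeth, a click each 0.262 rad; cannot go back past the caught tooth; let go, it falls back onto the pawl. Drives the pad 18 mm per rad: each newton on the pad adds 0.018 N m at the knob. Its own spring, drag and pawl take 0.05 to 0.11 N m while it turns, 0.03 to 0.07 when held still just past a click; the rack drags with 1 to 3 N as it slides.
- pawl (a joint): Angle of the small dark steel pawl beside the ratchet wheel (rad): 0.05 to 0.11 when it lies caught at the bottom of a tooth, 0.15 to 0.18 on a tooth's crest, from where it drops back with a click (less than 0.04 rad of knob past the crest).
- pad: Black clamp pad, 70 mm wide (x), 30 mm high, 12 mm thick, on a steel bar out of the housing. Origin in the middle of its pushing face, which looks to +y, 61 mm above the bench; it stands 55 mm to the -y side of the bay's middle at knob angle 0 and moves to +y as the knob turns.
- rack: White tube rack: block 110 mm (x) by 60 mm (y) by 40 mm high with eight grey-capped tubes up to 88 mm high and a carrying bar above. Origin at the middle of its underside; 0.18 to 0.32 kg. Same either way round.
- handle (a point): Middle of the rack's carrying bar, 122 mm above its underside; the bar is 12 by 12 mm and runs 96 mm clear along the rack's x between two end plates; 34 mm of free height below it.
- reagent: Green reagent bottle with a white cap, 56 mm across, 120 mm high; origin under its base. Bystander.
- beaker: Clear beaker, 64 mm across, 75 mm high; origin under its base. Bystander.
- tipbox: Grey pipette tip box, 120 by 80 by 50 mm; origin under its base. Bystander.
Things that resemble listed ones, but are neither listed nor needed, are in the scene too. Leave any green look-alike of the rack alone.

How it is judged:
By the outcome, as a careful person would: the job done as asked, in the order asked, and still so for the second after the job is handed in, with the robot touching nothing.
It also fails if it takes over 72 s, if anything falls off the work surface, if the arm or the gripper's body presses on something with over 40 N, if the wrist force passes 120 N, or if a joint passes its speed limit or range.

## Working session

There is one attempt and no reset: what is moved stays moved. The work goes in short steps, Python scripts to look and compute and a tool call to move; the robot and the scene stay as the last step left them, time stands still between calls to the robot, and variables do not carry over. Pictures are saved under pics/ and viewed, at most 10 in all, crops included, and the job is handed in when it is done.

Besides the shell and the picture viewer there is one more tool, called after "Request:" by a JSON object that holds its "method" and its "body", one argument or row to a line. send_rows: Moves the arm, as the interface text tells. Its arguments: {"type":"object","properties":{"steps":{"type":"array","items":{"type":"array","items":{"type":"array","items":{"type":"number"}}}},"force":{"type":"number"}},"required":["steps"]}

```bash
mkdir -p pics; cat > h.py <<'E'
import numpy as np, cv2
from station import ctrl
def snap(n,f):
    c=ctrl.calibration(n); im=ctrl.snapshot(n); cv2.imwrite('pics/'+f,im[:,:,::-1]); return im,c
def ray(c,u,v,z):
    K=np.array(c['intrinsics']);T=np.array(c['pose'])
    d=T[:3,:3]@np.linalg.solve(K,[u,v,1.]);o=T[:3,3]
    return o+d*(z-o[2])/d[2]
def proj(c,p):
    K=np.array(c['intrinsics']);T=np.array(c['pose'])
    q=K@(T[:3,:3].T@(np.array(p)-T[:3,3])); return q[:2]/q[2]
E
python3 - <<'E'
from h import *
a,c=snap('top','top_raw.png'); b,d=snap('scene','scene_raw.png')
np.save('top.npy',a)
print(c,d,ctrl.get_obs())
cv2.imwrite('pics/a.png',cv2.resize(a[:,:,::-1],(800,600),interpolation=cv2.INTER_CUBIC))
cv2.imwrite('pics/b.png',cv2.resize(b[:,:,::-1],(800,600),interpolation=cv2.INTER_CUBIC))
E
```

```text
{'intrinsics': array([[366.13099852,   0.        , 258.55908063],
       [  0.        , 366.13099852, 187.86855629],
       [  0.        ,   0.        ,   1.        ]]), 'pose': array([[-0.01873116, -0.98299791,  0.18265882,  0.35906039],
       [-0.99964634,  0.02186189,  0.01514114,  0.02249473],
       [-0.01887697, -0.18231061, -0.98305976,  1.10043328],
       [ 0.        ,  0.        ,  0.        ,  1.        ]])} {'intrinsics': array([[385.85861754,   0.        , 265.43157022],
       [  0.        , 385.85861754, 189.77075829],
       [  0.        ,   0.        ,   1.        ]]), 'pose': array([[ 0.45181175,  0.67105157, -0.58784006,  1.37961585],
       [ 0.89207821, -0.33399673,  0.30437256, -0.38882926],
       [ 0.00791303, -0.66191841, -0.74953412,  1.17739109],
       [ 0.        ,  0.        ,  0.        ,  1.        ]])} {'time_s': 0.1, 'q': array([-1.21820604e+00,  2.17679728e-01,  1.61479001e+00, -5.57419362e-06,
        1.31130030e+00, -1.12241435e-01]), 'qvel': array([ 0.00078671, -0.00236456, -0.00374377, -0.00093485,  0.00176915,
       -0.00021598]), 'tau': array([-3.72022805e-04, -3.98075724e+01, -3.04968381e+01, -1.38552737e-04,
        4.28523053e-03, -1.90234303e-06]), 'tcp_pos': array([ 0.28003982, -0.55834393,  0.40348928]), 'tcp_rot': array([-1.08051984e-03,  9.73112050e-01,  2.30329662e-01, -1.33192148e-04]), 'force': array([ 0.1834173 , -0.51909959, -0.60631686]), 'torque': array([-0.00650001,  0.07735525, -0.01126906]), 'gripper_force': 0.0, 'opening': 0.08514179357838242}
```

View pics/a.png

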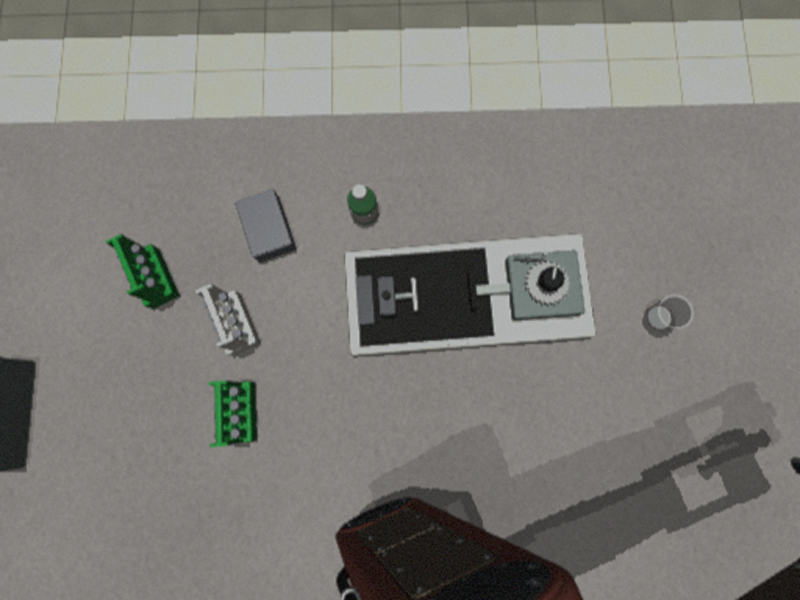

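View pics/b.png

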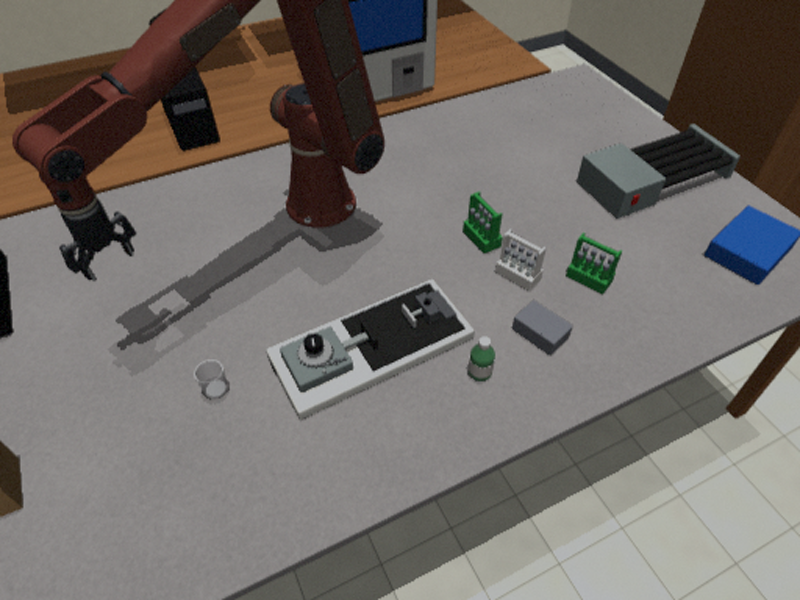

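The white rack is at big-image pixel (228,318) in top. The two look-alikes at (140,270) and (235,412) are green, so the white one fits. The mixer has its knob at about (551,280) and its stop face at about (415,295). I'll confirm the rack in one crop and measure.

```bash
python3 - <<'E'
from h import *
a=np.load('top.npy');c=ctrl.calibration('top')
cr=np.hstack([cv2.resize(a[165:245,110:190],(400,400),interpolation=cv2.INTER_CUBIC)[:,:],cv2.resize(a[145:235,215:305],(400,400),interpolation=cv2.INTER_CUBIC)])
cv2.imwrite('pics/c.png',cr[:,:,::-1])
s=1.5625
m=[ray(c,u/s,v/s,.036)[:2] for u,v in [(346,253),(583,235),(594,335),(351,354)]]
m=np.array(m);print(m, np.linalg.norm(m-np.roll(m,1,0),axis=1))
y=(m[0]+m[3]-m[1]-m[2]);print('mixer yaw',np.degrees(np.arctan2(-y[0],y[1])))
print('knob',ray(c,551/s,280/s,.122))
g=a.astype(int);mask=((g.min(2)>135)&(g.max(2)-g.min(2)<30)).astype(np.uint8)
n,l,st,ce=cv2.connectedComponentsWithStats(mask)
for i in range(1,n):
    if st[i,4]>40: print(st[i],ce[i])
E
```

```text
[[ 0.63854675  0.14885342]
 [ 0.66336326 -0.30647647]
 [ 0.47076082 -0.3122508 ]
 [ 0.44471311  0.13957933]] [0.19405537 0.45600566 0.19268898 0.45258033]
mixer yaw 3.2091992730982244
knob [ 0.55912439 -0.21847957  0.122     ]
[    0    12   512    68 27696] [255.79177499  45.20082322]
[226 117   8   9  60] [229.43333333 121.46666667]
[ 221  149  161   78 3330] [312.23123123 187.94954955]
[337 167  28  27 279] [348.64516129 181.25806452]
[259 178   8  20  50] [264.04 187.72]
[125 181  24  41 221] [137.41628959 201.72850679]
[146 185  17  35 138] [154.3115942  201.73188406]
[424 188  20  23  62] [436.70967742 197.22580645]
[421 196   8  13  72] [424.52777778 201.86111111]
```

View pics/c.png

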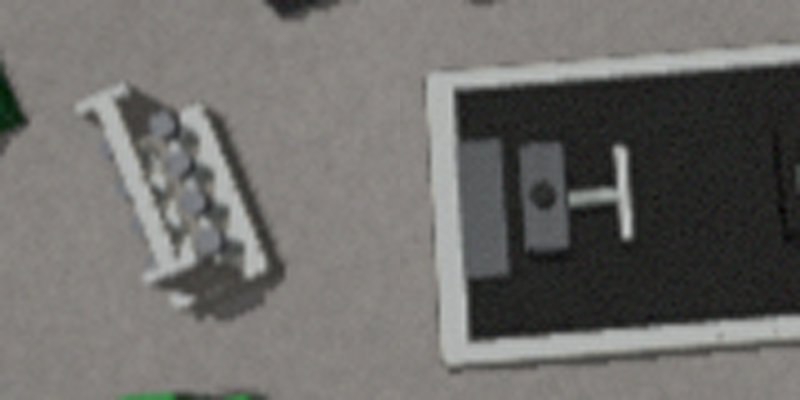

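The crop confirms the rack: white block, grey tube caps and the bar along its left edge, mid at raw pixel about (137.5,202). The stop face is at raw pixel about (266,188).

```bash
python3 - <<'E'
from h import *
c=ctrl.calibration('top')
P=lambda x,y,z:ray(c,110+x/5,165+y/5,z)
A=P(103,97,.128);B=P(168,270,.128);print(A,B,(A+B)/2,np.linalg.norm(A-B),'bar dir deg',np.degrees(np.arctan2(*(A-B)[1::-1])))
S=lambda x,y,z:ray(c,215+(x-400)/4.444,145+y/4.444,z)
bay=np.array([.5515,-.033])
for t in [((616,146),(628,240)),((623,146),(634,240))]:
  a,b=[S(*p,.074)[:2] for p in t];print(a,b,(a+b)/2-bay, np.degrees(np.arctan2(*(a-b)[::-1])))
o=ctrl.get_obs();print(o['tcp_pos'],o['tcp_rot'])
from scipy.spatial.transform import Rotation as R
w,x,y,z=o['tcp_rot'];M=R.from_quat([x,y,z,w]).as_matrix();print('tool y',np.degrees(np.arctan2(M[1,1],M[0,1])))
w=ctrl.calibration('wrist')['pose'];print(w,w[:3,3]-o['tcp_pos'])
E
```

```text
[0.55710919 0.38593467 0.128     ] [0.46188201 0.34663363 0.128     ] [0.5094956  0.36628415 0.128     ] 0.1030183849905412 bar dir deg 22.426341845582808
[0.5786402  0.02329907] [0.51718855 0.01694964] [-0.00358563  0.05312435] 5.899093288202099
[0.57853743 0.01878728] [0.51710574 0.01312452] [-0.00367841  0.0489559 ] 5.266628359814673
[ 0.28003982 -0.55834393  0.40348928] [-1.08051984e-03  9.73112050e-01  2.30329662e-01 -1.33192148e-04]
tool y -63.36700696612518
[[ 0.44772782 -0.84466183 -0.29340449  0.3548785 ]
 [-0.89416786 -0.42363736 -0.14489731 -0.5205469 ]
 [-0.00190787  0.32722742 -0.94494369  0.37268336]
 [ 0.          0.          0.          1.        ]] [ 0.07483868  0.03779703 -0.03080592]
```

Request:
{"method": "send_rows", "body": {
  "steps": [
    [[100, 15, 61, 2, -1], [100, 15, 62, 2, -1], [100, 15, 62, 2, -1], [100, 15, 62, 2, -1], [100, 15, 62, 2, 0]]
  ]
}}

```text
time_s: 0.72
tcp_pos: [0.3537, -0.2531, 0.4141]
tcp_rot: [-0.0, 0.981, 0.196, 0.0]
force: [1.5, 0.7, -0.3]
opening: 0.0856
gripper_force: 0.0
```

Request:
{"method": "send_rows", "body": {
  "steps": [
    [[100, 15, 60, 0, 0], [100, 16, 60, 0, 0], [100, 16, 60, 0, 0], [100, 16, 60, 0, 0], [100, 16, 60, 0, 0]]
  ]
}}

```text
time_s: 1.35
tcp_pos: [0.4327, 0.0469, 0.4144]
tcp_rot: [0.0, 0.981, 0.196, 0.0]
force: [1.5, -0.6, 0.2]
opening: 0.0853
gripper_force: 0.0
```

Request:
{"method": "send_rows", "body": {
  "steps": [
    [[100, 15, 61, 0, 0], [100, 15, 61, 0, 0], [100, 15, 61, 0, 0], [100, 15, 61, 0, 0], [100, 15, 60, 0, 0]]
  ]
}}

```text
time_s: 1.98
tcp_pos: [0.5075, 0.3497, 0.4139]
tcp_rot: [0.0, 0.981, 0.196, -0.0]
force: [1.1, -0.3, 0.7]
opening: 0.0851
gripper_force: 0.0
```

Request:
{"method": "send_rows", "body": {
  "steps": [
    [[100, 0, 8, 0, 0], [100, 0, 0, 0, 0]]
  ]
}}

```text
time_s: 2.22
tcp_pos: [0.5071, 0.3557, 0.4135]
tcp_rot: [0.001, 0.98, 0.197, -0.001]
force: [-0.4, 0.6, -0.7]
opening: 0.0854
gripper_force: 0.0
```

```bash
python3 - <<'E'
from h import *
a,c=snap('wrist','w1.png')
o=ctrl.get_obs();print(o['tcp_pos'],o['q'],o['time_s'])
print('handle est',proj(c,[.5095,.3663,.122]),'grasp pt',proj(c,o['tcp_pos']-[0,0,.155]),'at bar h',proj(c,[*o['tcp_pos'][:2],.128]))
E
```

```text
[0.50720602 0.3548447  0.41385155] [ 4.97281315e-01  1.97637734e-01  1.61865459e+00 -7.04377005e-04
  1.32720475e+00  1.67334409e+00] 2.275
handle est [245.90225283 181.33923774] grasp pt [257.79936972 277.05957606] at bar h [256.8080695  190.42128611]
```

View pics/w1.png

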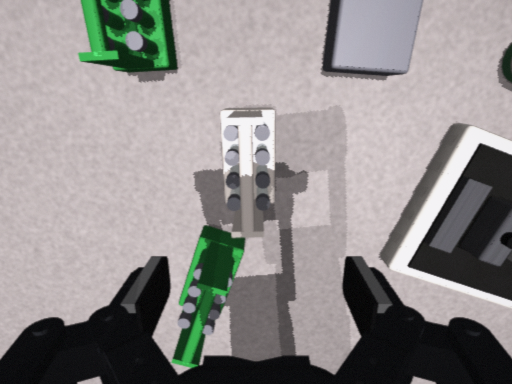

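The wrist view shows the white rack with its bar running from about (245,122) to (250,234). Green look-alikes are at the lower left and top left, clear of where the fingers come down.

```bash
python3 - <<'E'
from h import *
from scipy.spatial.transform import Rotation as R
a=cv2.imread('pics/w1.png')[:,:,::-1];c=ctrl.calibration('wrist')
# bar edges per row
for v in (145,160,172,185,195,210,222): print(v,a[v,228:268].mean(1).astype(int).tolist())
p=[ray(c,u,v,.128) for u,v in [(245,122),(250,234)]];print(p,sum(p)/2)
d=p[0]-p[1];o=ctrl.get_obs();w,x,y,z=o['tcp_rot'];M=R.from_quat([x,y,z,w]).as_matrix()
print(np.degrees(np.arctan2(d[1],d[0])),'tool y',np.degrees(np.arctan2(M[1,1],M[0,1])),o['tcp_pos'])
E
```

```text
145 [245, 244, 237, 216, 190, 182, 179, 165, 162, 178, 187, 214, 236, 244, 245, 245, 245, 245, 245, 245, 245, 244, 234, 205, 199, 233, 244, 245, 241, 224, 191, 182, 179, 162, 144, 161, 182, 202, 231, 243]
160 [156, 160, 158, 159, 158, 158, 156, 158, 157, 156, 153, 191, 231, 241, 245, 245, 245, 246, 245, 246, 244, 233, 219, 217, 183, 215, 240, 224, 171, 159, 159, 157, 156, 159, 160, 157, 157, 158, 157, 158]
172 [185, 150, 97, 74, 66, 58, 60, 63, 79, 99, 114, 157, 217, 238, 244, 245, 245, 245, 246, 245, 245, 245, 242, 233, 191, 145, 143, 141, 124, 105, 93, 76, 55, 53, 50, 49, 54, 68, 88, 113]
185 [83, 81, 93, 90, 92, 92, 92, 80, 67, 66, 70, 89, 114, 131, 140, 143, 145, 146, 146, 145, 144, 144, 140, 132, 121, 123, 140, 139, 117, 84, 67, 67, 66, 64, 64, 66, 63, 66, 65, 68]
195 [187, 157, 97, 56, 45, 46, 45, 46, 44, 51, 65, 89, 113, 127, 137, 144, 143, 143, 143, 143, 144, 142, 143, 136, 123, 115, 131, 143, 130, 99, 67, 49, 44, 43, 45, 45, 45, 47, 51, 76]
210 [105, 105, 102, 98, 96, 93, 92, 92, 95, 98, 100, 100, 100, 113, 133, 140, 144, 145, 145, 143, 144, 143, 143, 138, 128, 108, 96, 98, 99, 100, 99, 96, 91, 84, 77, 73, 72, 73, 77, 78]
222 [111, 110, 113, 112, 107, 101, 99, 101, 99, 100, 99, 99, 97, 108, 129, 139, 141, 143, 144, 143, 145, 144, 143, 141, 133, 116, 98, 100, 100, 100, 100, 99, 99, 99, 104, 133, 163, 173, 172, 171]
[array([0.55784249, 0.38550063, 0.128     ]), array([0.46572049, 0.34345736, 0.128     ])] [0.51178149 0.36447899 0.128     ]
24.531337032964778 tool y -67.37361630624542 [0.50720602 0.3548447  0.41385155]
```

Request:
{"method": "send_rows", "body": {
  "steps": [
    [[100, 4, 11, -40, 1], [100, 0, 0, -40, 0], [100, 0, 0, -35, 0], [100, 0, 0, -23, 0], [100, 0, 0, 0, 0]]
  ],
  "force": 60
}}

```text
time_s: 2.9
tcp_pos: [0.5105, 0.3641, 0.2742]
tcp_rot: [0.001, 0.979, 0.204, -0.003]
force: [0.1, 0.5, 0.3]
opening: 0.0855
gripper_force: 0.0
```

```bash
python3 - <<'E'
from h import *
o=ctrl.get_obs();print(o['tcp_pos'],o['force'])
a,c=snap('wrist','w2.png');print(proj(c,[.511,.366,.122]))
E
```

```text
[0.5105404  0.36413684 0.27421127] [0.06409643 0.48663256 0.30549338]
[252.79398889 276.54452425]
```

View pics/w2.png

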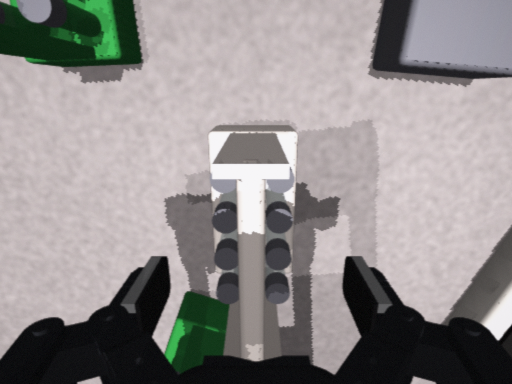

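The bar, at column 252, sits between the fingers (166 to 346), so I'll close and lift.

Request:
{"method": "send_rows", "body": {
  "steps": [
    [[0, 0, 0, 0, 0], [0, 0, 0, 0, 0], [0, 0, 0, 0, 0], [0, 0, 0, 0, 0], [0, 0, 0, 0, 0]]
  ],
  "force": 60
}}

```text
time_s: 3.58
tcp_pos: [0.5118, 0.367, 0.2771]
tcp_rot: [-0.0, 0.979, 0.205, 0.001]
force: [0.3, 0.6, 1.8]
opening: 0.0109
gripper_force: 59.4
```

Request:
{"method": "send_rows", "body": {
  "steps": [
    [[0, 0, 0, 0, 0], [0, 0, 0, 10, 0], [0, 0, 0, 30, 0], [0, 0, 0, 40, 0], [0, 0, 0, 20, 0]]
  ]
}}

```text
time_s: 4.2
tcp_pos: [0.5119, 0.3667, 0.3789]
tcp_rot: [-0.0, 0.979, 0.205, 0.001]
force: [0.5, -0.9, -1.9]
opening: 0.0107
gripper_force: 58.9
```

```bash
python3 - <<'E'
from h import *
o=ctrl.get_obs();print(o['tcp_pos'],o['force'],o['opening'],o['gripper_force'],o['q'],o['time_s'])
E
```

```text
[0.51189463 0.3667065  0.37887663] [ 0.5381532  -0.86878364 -1.87699755] 0.010708598565364016 58.9031195640564 [ 5.10272227e-01  2.47753812e-01  1.62610839e+00 -1.96644446e-04
  1.26486444e+00  1.66872504e+00] 4.2
```

Rack lifted: opening 11 mm, about 2 N of weight. Next I'll refine the mixer pose from the first top picture.

```bash
python3 - <<'E'
from h import *
a=np.load('top.npy').astype(int);c=ctrl.calibration('top')
# base outline: fill white component & inside
m=((a.min(2)>135)&(a.max(2)-a.min(2)<30)).astype(np.uint8)
n,l,st,ce=cv2.connectedComponentsWithStats(m);i=[k for k in range(1,n) if st[k,0]==221 and st[k,1]==149][0]
cn,_=cv2.findContours((l==i).astype(np.uint8),cv2.RETR_EXTERNAL,cv2.CHAIN_APPROX_NONE)
cn=max(cn,key=len)[:,0].astype(float)
def fit(cn,z,nm):
    w=np.array([ray(c,u,v,z)[:2] for u,v in cn],np.float32)
    (cx,cy),s,an=cv2.minAreaRect(w);print(nm,cx,cy,s,an); return w
w=fit(cn,.036,'base')
# side lines: pick contour points by side
u,v=cn.T
for nm,sel in (('top',(v<(160.5))&(u>235)&(u<365)&(v<163)),('bot',(v>214)&(u>235)&(u<370))):
    p=w[sel];k=np.polyfit(p[:,1],p[:,0],1);r=p[:,0]-np.polyval(k,p[:,1]);k=np.polyfit(p[abs(r)<.004,1],p[abs(r)<.004,0],1);print(nm,sel.sum(),k,np.degrees(np.arctan(-k[0])))
b=(a.max(2)<60).astype(np.uint8);b[:150]=0;b[230:]=0;b[:,:215]=0;b[:,320:]=0
n,l,st,ce=cv2.connectedComponentsWithStats(b);i=1+st[1:,4].argmax();print(st[i])
cn,_=cv2.findContours((l==i).astype(np.uint8),cv2.RETR_EXTERNAL,cv2.CHAIN_APPROX_NONE)
fit(cn[0][:,0].astype(float),.040,'platform')
kb=[(v,u) for v in range(165,195) for u in range(335,372) if a[v,u].max()<60];kb=np.array(kb);print('knob px',kb.mean(0),kb.min(0),kb.max(0),ray(c,kb[:,1].mean(),kb[:,0].mean(),.12))
E
```

```text
base 0.5565800070762634 -0.08193519711494446 (0.19788652658462524, 0.4583373963832855) 3.294926166534424
top 129 [-0.05752162  0.64939328] 3.2921181799411334
bot 134 [-0.05737555  0.45434586] 3.283776414887131
[ 228  159   88   62 3904]
platform 0.5508794784545898 0.0032752156257629395 (0.16579711437225342, 0.24575935304164886) 3.2504804134368896
knob px [179.08045977 351.73563218] [166 336] [186 360] [ 0.55992105 -0.2165438   0.12      ]
```

Request:
{"method": "send_rows", "body": {
  "steps": [
    [[0, 4, -40, 15, -2], [0, 4, -40, 10, -3], [0, 4, -40, 0, -3], [0, 4, -40, 0, -3], [0, 4, -40, 0, -3]]
  ]
}}

```text
time_s: 4.82
tcp_pos: [0.5311, 0.1652, 0.4006]
tcp_rot: [0.0, 0.997, 0.083, -0.001]
force: [0.1, -0.1, -2.7]
opening: 0.0107
gripper_force: 58.9
```

Request:
{"method": "send_rows", "body": {
  "steps": [
    [[0, 5, -40, 0, -2], [0, 5, -40, 0, -2], [0, 5, -40, 0, -2.2], [0, 4, -40, 0, 0], [0, 4, -37, 0, 0]]
  ]
}}

```text
time_s: 5.45
tcp_pos: [0.554, -0.0318, 0.4005]
tcp_rot: [-0.0, 1.0, 0.03, -0.001]
force: [0.6, 0.4, -3.0]
opening: 0.0109
gripper_force: 58.9
```

Request:
{"method": "send_rows", "body": {
  "steps": [
    [[0, 0, 0, 0, 0], [0, 0, 0, -20, 0], [0, 0, 0, -20, 0], [0, 0, 0, 0, 0]]
  ]
}}

```text
time_s: 5.95
tcp_pos: [0.5532, -0.0295, 0.3587]
tcp_rot: [-0.001, 1.0, 0.03, -0.003]
force: [-0.9, -0.7, -2.6]
opening: 0.011
gripper_force: 58.9
```

```bash
python3 - <<'E'
from h import *
o=ctrl.get_obs();print(o['tcp_pos'],o['force'],o['tcp_rot'],o['time_s'])
w,d=snap('wrist','w3.png');s,e=snap('scene','s3.png')
p0,p1=proj(d,[.55,-.03,.1]),proj(e,[.55,-.03,.1]);print(p0,p1)
u,v=p1.astype(int);cr=cv2.resize(s[v-55:v+55,u-60:u+60],(400,384)[:2],interpolation=cv2.INTER_CUBIC)
cv2.imwrite('pics/d.png',np.hstack([cv2.resize(w,(400,384)),cr])[:,:,::-1])
E
```

```text
[ 0.55316016 -0.02946722  0.35870849] [-0.90999907 -0.66870229 -2.64923079] [-8.84613212e-04  9.99536860e-01  3.02474604e-02 -3.22081762e-03] 5.95
[256.99690688 203.20965581] [248.05363783 199.82141505]
```

View pics/d.png

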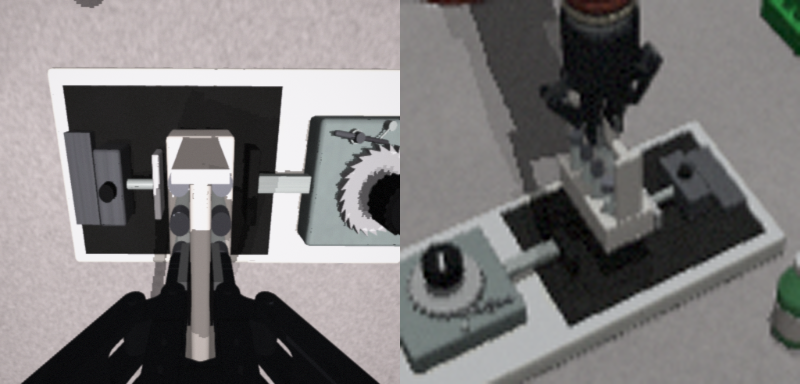

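The rack hangs between the stop plate (wrist crop column ~163) and the pad (~250), square to both. Lowering now.

Request:
{"method": "send_rows", "body": {
  "steps": [
    [[0, 0, 0, -20, 0], [0, 0, 0, -14, 0], [0, 0, 0, -4, 0], [0, 0, 0, 0, 0]]
  ]
}}

```text
time_s: 6.55
tcp_pos: [0.5546, -0.0303, 0.3236]
tcp_rot: [-0.0, 1.0, 0.03, -0.0]
force: [-0.3, -0.2, -1.8]
opening: 0.0107
gripper_force: 58.8
```

Request:
{"method": "send_rows", "body": {
  "steps": [
    [[0, 0, 0, -2, 0], [0, 0, 0, 0, 0]]
  ]
}}

```text
time_s: 6.8
tcp_pos: [0.5547, -0.0304, 0.3219]
tcp_rot: [0.0, 1.0, 0.03, 0.0]
force: [-0.1, 0.2, -2.3]
opening: 0.0106
gripper_force: 58.9
```

Request:
{"method": "send_rows", "body": {
  "steps": [
    [[0, 0, 0, -2, 0], [0, 0, 0, 0, 0]]
  ]
}}

```text
time_s: 7.05
tcp_pos: [0.5545, -0.0304, 0.3194]
tcp_rot: [-0.0, 1.0, 0.03, -0.0]
force: [0.2, 0.3, -2.1]
opening: 0.0108
gripper_force: 58.9
```

Request:
{"method": "send_rows", "body": {
  "steps": [
    [[0, 0, 0, -1, 0], [0, 0, 0, -1, 0], [0, 0, 0, 0, 0]]
  ]
}}

```text
time_s: 7.42
tcp_pos: [0.5545, -0.0304, 0.3174]
tcp_rot: [-0.0, 1.0, 0.03, -0.0]
force: [0.4, 1.0, -2.0]
opening: 0.0111
gripper_force: 58.9
```

Request:
{"method": "send_rows", "body": {
  "steps": [
    [[0, 0, 0, -1, 0], [0, 0, 0, 0, 0]]
  ]
}}

```text
time_s: 7.68
tcp_pos: [0.5547, -0.0304, 0.3171]
tcp_rot: [-0.0, 1.0, 0.03, 0.0]
force: [-2.5, -0.2, 1.3]
opening: 0.0111
gripper_force: 59.4
```

Request:
{"method": "send_rows", "body": {
  "steps": [
    [[100, 0, 0, 0, 0], [100, 0, 0, 0, 0], [100, 0, 0, 0, 0], [100, 0, 0, 0, 0], [100, 0, 0, 10, 0]]
  ]
}}

```text
time_s: 8.3
tcp_pos: [0.5541, -0.0303, 0.3259]
tcp_rot: [-0.0, 1.0, 0.03, -0.001]
force: [0.6, -0.3, -1.4]
opening: 0.0852
gripper_force: 0.0
```

Request:
{"method": "send_rows", "body": {
  "steps": [
    [[100, 0, 0, 30, 0], [100, 0, 0, 40, 0], [100, 0, -10, 20, 10.5], [100, 0, -20, 0, 10.5], [100, 1, -20, 0, 10.5]]
  ]
}}

```text
time_s: 8.93
tcp_pos: [0.5557, -0.0808, 0.4182]
tcp_rot: [0.001, 0.953, 0.303, 0.001]
force: [0.0, 0.2, -0.2]
opening: 0.0853
gripper_force: 0.0
```

Request:
{"method": "send_rows", "body": {
  "steps": [
    [[100, 1, -20, 0, 10.5], [100, 1, -20, 0, 10.5], [100, 1, -20, 0, 10.5], [100, 1, -20, 0, 10.5], [100, 1, -20, 0, 10.5]]
  ]
}}

```text
time_s: 9.55
tcp_pos: [0.5606, -0.1811, 0.4174]
tcp_rot: [0.0, 0.721, 0.693, 0.0]
force: [-0.5, -0.1, -0.0]
opening: 0.0852
gripper_force: 0.0
```

Request:
{"method": "send_rows", "body": {
  "steps": [
    [[100, 1, -20, 0, 10.5], [100, 1, -20, 0, 10.5], [100, 1, -1, 0, 10.5], [100, 1, 0, 0, 10.5], [100, 1, 0, 0, 10.5]]
  ]
}}

```text
time_s: 10.18
tcp_pos: [0.5656, -0.2216, 0.4173]
tcp_rot: [0.0, 0.34, 0.94, -0.0]
force: [1.0, 0.2, -1.0]
opening: 0.0856
gripper_force: 0.0
```

Request:
{"method": "send_rows", "body": {
  "steps": [
    [[100, 0, 0, 0, 10.5], [100, 0, 0, 0, 10.5], [100, 0, 0, 0, 10.5], [100, 0, 0, 0, 10.5], [100, 0, 0, 0, 10.5]]
  ]
}}

```text
time_s: 10.8
tcp_pos: [0.5656, -0.2214, 0.4174]
tcp_rot: [0.0, -0.111, 0.994, -0.0]
force: [0.8, -0.4, -0.3]
opening: 0.0856
gripper_force: 0.0
```

Request:
{"method": "send_rows", "body": {
  "steps": [
    [[100, 0, 0, 0, 6], [100, 0, 0, 0, 0]]
  ]
}}

```text
time_s: 11.05
tcp_pos: [0.5656, -0.2214, 0.4173]
tcp_rot: [0.0, -0.16, 0.987, -0.0]
force: [-0.3, 0.3, 0.7]
opening: 0.0853
gripper_force: 0.0
```

```bash
python3 - <<'E'
from h import *
o=ctrl.get_obs();print(o['tcp_pos'],o['tcp_rot'],o['q'],o['time_s'])
w,d=snap('wrist','w4.png');s,e=snap('top','t4.png')
print(proj(d,[.5645,-.2216,.124]),proj(d,[*o['tcp_pos'][:2],.124]))
cr=cv2.resize(s[145:235,215:335],(400,300),interpolation=cv2.INTER_CUBIC);cr=np.vstack([cr,np.zeros((84,400,3),np.uint8)])
cv2.imwrite('pics/e.png',np.hstack([cv2.resize(w,(400,384)) if 0 else w[:,:400],cr])[:,:,::-1])
E
```

```text
[ 0.56561171 -0.22141341  0.41725982] [ 3.55388607e-04 -1.59517126e-01  9.87195062e-01 -2.64213933e-04] [-4.88624120e-01  1.69749886e-01  1.64446492e+00  8.69805608e-06
  1.32649220e+00 -2.37982557e+00] 11.05
[256.50017161 188.3373676 ] [256.30860209 189.51358889]
```

View pics/e.png

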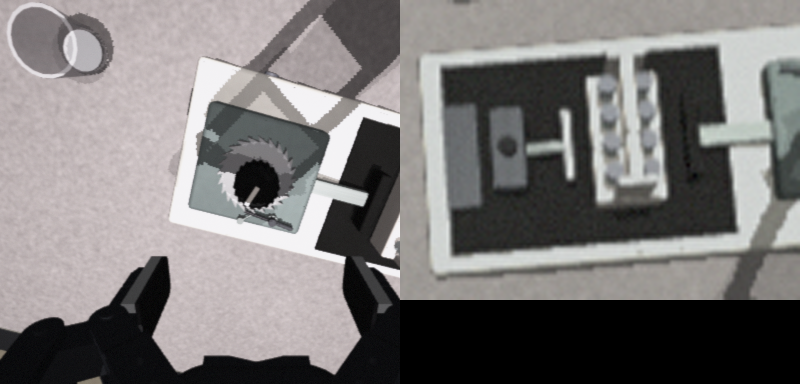

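The rack stands squarely in the bay. The knob appears at about (256,184) against a predicted (256.5,188). I'll measure it.

```bash
python3 - <<'E'
from h import *
a=cv2.imread('pics/w4.png')[:,:,::-1].astype(int);c=ctrl.calibration('wrist')
m=(a.max(2)<45).astype(np.uint8);m[:140]=0;m[225:]=0;m[:,:215]=0;m[:,300:]=0
n,l,st,ce=cv2.connectedComponentsWithStats(cv2.morphologyEx(m,cv2.MORPH_CLOSE,np.ones((9,9))));i=1+st[1:,4].argmax()
print(st[i],ce[i])
cn,_=cv2.findContours((l==i).astype(np.uint8),0,1);(x,y),r=cv2.minEnclosingCircle(max(cn,key=len));print(x,y,r,ray(c,x,y,.120),ray(c,x-r,y,.12)-ray(c,x+r,y,.12))
E
```

```text
[ 234  160   46   48 1656] [256.41485507 183.58091787]
256.5789489746094 183.73684692382812 24.17455291748047 [ 0.56135434 -0.22249304  0.12      ] [ 0.01382944 -0.04176684  0.        ]
```

Request:
{"method": "send_rows", "body": {
  "steps": [
    [[100, -2.5, -1, -40, 0], [100, 0, 0, -45, 0], [100, 0, 0, -40, 0], [100, 0, 0, -27, 0], [100, 0, 0, 0, 0]]
  ],
  "force": 50
}}

```text
time_s: 11.78
tcp_pos: [0.5617, -0.2217, 0.2616]
tcp_rot: [-0.003, -0.16, 0.987, 0.002]
force: [0.2, -0.5, 0.0]
opening: 0.0852
gripper_force: 0.0
```

Request:
{"method": "send_rows", "body": {
  "steps": [
    [[0, 0, 0, 0, 0], [0, 0, 0, 0, 0], [0, 0, 0, 0, 0], [0, 0, 0, 0, 0]]
  ]
}}

```text
time_s: 12.28
tcp_pos: [0.5637, -0.2222, 0.2668]
tcp_rot: [0.001, -0.16, 0.987, -0.0]
force: [-1.9, 2.6, 6.2]
opening: 0.0387
gripper_force: 51.3
```

```bash
cat > st.py <<'E'
from h import *
o=ctrl.get_obs();_,x,y,_=o['tcp_rot']
print('t',o['time_s'],'pos',o['tcp_pos'].round(4),'yaw',(2*np.degrees(np.arctan2(y,x))-90).round(2),'F',o['force'].round(2),'T',o['torque'].round(3),'op',round(o['opening'],4),'q6',o['q'][5].round(3))
E
python3 st.py
```

```text
t 12.275 pos [ 0.5637 -0.2222  0.2668] yaw 108.42 F [-1.85  2.59  6.17] T [0.341 0.257 0.042] op 0.0387 q6 -2.384
```

Request:
{"method": "send_rows", "body": {
  "steps": [
    [[0, 0, 0, 0, -9], [0, 0, 0, 0, -9], [0, 0, 0, 0, -9], [0, 0, 0, 0, -9], [0, 0, 0, 0, -9]]
  ]
}}

```text
time_s: 12.9
tcp_pos: [0.5638, -0.2214, 0.2669]
tcp_rot: [0.001, 0.232, 0.973, 0.001]
force: [-1.1, 5.2, 6.1]
opening: 0.0383
gripper_force: 51.4
```

```bash
python3 st.py; python3 - <<'E'
from h import *
s,e=snap('top','t5.png')
E
python3 st.py
```

```text
t 12.9 pos [ 0.5638 -0.2214  0.2669] yaw 63.16 F [-1.06  5.19  6.06] T [0.771 0.249 0.087] op 0.0383 q6 -1.594
t 12.95 pos [ 0.5638 -0.2214  0.2669] yaw 62.93 F [-0.5   5.29  5.52] T [0.702 0.271 0.041] op 0.0381 q6 -1.59
```

Request:
{"method": "send_rows", "body": {
  "steps": [
    [[0, 0, 0, 0, -9], [0, 0, 0, 0, -9], [0, 0, 0, 0, -9], [0, 0, 0, 0, -9]]
  ]
}}

```text
time_s: 13.45
tcp_pos: [0.5642, -0.2208, 0.2668]
tcp_rot: [0.001, 0.521, 0.853, 0.002]
force: [2.4, 7.6, 6.0]
opening: 0.0382
gripper_force: 51.3
```

```bash
python3 - <<'E'
from h import *
s,e=snap('top','t6.png')
a=[cv2.resize(cv2.imread('pics/'+f)[155:215,225:325],(500,300),interpolation=cv2.INTER_CUBIC) for f in ('t5.png','t6.png')]
cv2.imwrite('pics/f.png',np.vstack(a))
E
python3 st.py
```

```text
t 13.5 pos [ 0.5642 -0.2208  0.2669] yaw 26.92 F [1.59 8.21 5.73] T [0.895 0.159 0.04 ] op 0.0388 q6 -0.962
```

View pics/f.png

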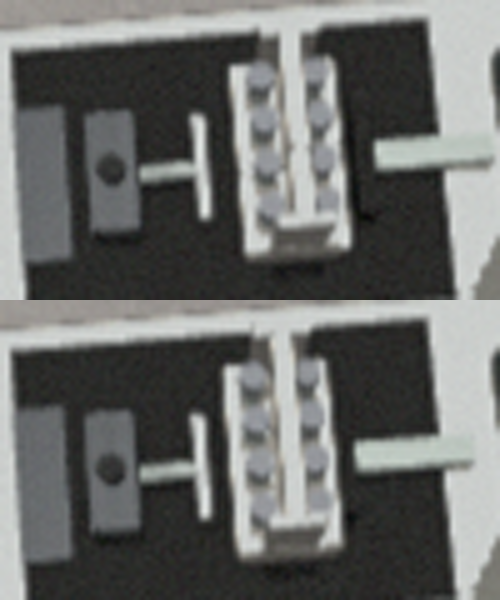

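The pad has reached the rack and is sliding it; the gap to the stop is about 12 mm. I'll continue, then go in finer steps with torque readings.

Request:
{"method": "send_rows", "body": {
  "steps": [
    [[0, 0, 1, 0, -9], [0, 0, 0.5, 0, -9], [0, 0, 0, 0, -6], [0, 0, 0, 0, 0], [0, 0, 0, 0, 0]]
  ]
}}

```text
time_s: 14.12
tcp_pos: [0.5645, -0.2202, 0.2669]
tcp_rot: [0.002, 0.686, 0.728, 0.002]
force: [3.1, 4.8, 5.0]
opening: 0.0383
gripper_force: 51.2
```

```bash
cat > fit.py <<'E'
from h import *
import sys
s,e=snap('top',sys.argv[1])
# stop plate face position: bright strip near (265,188); profile averaged along strip
b=ctrl.calibration('top')
g=s.mean(2)
pr=np.mean([g[v,np.round(np.arange(250,290)+(v-188)*0.11).astype(int)] for v in range(181,186)]+[g[v,np.round(np.arange(250,290)+(v-188)*0.11).astype(int)] for v in range(191,197)],axis=0)
print(pr.astype(int).tolist())
E
python3 st.py;python3 fit.py t7.png;python3 st.py; python3 - <<'E'
import cv2,numpy as np
for f in ('t5','t6'):
    g=cv2.imread(f'pics/{f}.png').mean(2)
    print(np.mean([g[v,np.round(np.arange(250,290)+(v-188)*0.11).astype(int)] for v in [*range(181,186),*range(191,197)]],axis=0).astype(int).tolist())
E
```

```text
t 14.125 pos [ 0.5645 -0.2202  0.2669] yaw 3.45 F [3.11 4.76 5.02] T [ 0.691 -0.064 -0.008] op 0.0383 q6 -0.55
[109, 100, 64, 41, 42, 43, 43, 40, 40, 40, 39, 39, 39, 74, 164, 203, 137, 77, 143, 202, 197, 171, 133, 122, 124, 132, 161, 170, 168, 200, 204, 203, 179, 133, 127, 130, 145, 184, 203, 135]
t 14.175 pos [ 0.5645 -0.2202  0.2669] yaw 3.45 F [3.59 3.99 4.95] T [ 0.638 -0.065  0.048] op 0.0387 q6 -0.55
[109, 101, 64, 42, 42, 42, 43, 40, 39, 39, 39, 38, 39, 74, 164, 204, 140, 61, 38, 40, 39, 56, 133, 201, 206, 186, 142, 126, 125, 131, 155, 171, 138, 168, 200, 205, 199, 165, 137, 134]
[108, 100, 65, 41, 42, 42, 43, 40, 41, 40, 38, 39, 38, 75, 165, 204, 140, 61, 38, 37, 70, 161, 204, 197, 157, 129, 125, 128, 137, 152, 138, 163, 202, 205, 204, 178, 136, 131, 133, 147]
```

The stop strip peaks at profile index 15, with the rack edge now about 1.6 px (about 4 mm) away. Small steps from here, watching the stop's shift (2.8 mm/px).

Request:
{"method": "send_rows", "body": {
  "steps": [
    [[0, 0, 1, 0, -6], [0, 0, 0, 0, -6], [0, 0, 0, 0, -5], [0, 0, 0, 0, 0], [0, 0, 0, 0, 0]]
  ]
}}

```text
time_s: 14.8
tcp_pos: [0.5648, -0.2199, 0.2669]
tcp_rot: [0.002, 0.785, 0.619, 0.002]
force: [4.7, 1.9, 2.1]
opening: 0.0387
gripper_force: 51.0
```

```bash
python3 st.py;python3 fit.py t8.png;python3 st.py
```

```text
t 14.8 pos [ 0.5648 -0.2199  0.2669] yaw -13.52 F [4.74 1.86 2.06] T [ 0.383 -0.21   0.026] op 0.0387 q6 -0.253
[108, 100, 63, 42, 41, 42, 42, 41, 40, 40, 39, 37, 49, 115, 191, 194, 181, 201, 202, 177, 133, 121, 122, 129, 159, 164, 169, 200, 204, 203, 172, 131, 127, 130, 139, 175, 202, 143, 63, 38]
t 14.85 pos [ 0.5648 -0.2199  0.2669] yaw -13.52 F [4.14 2.51 2.65] T [ 0.455 -0.261  0.048] op 0.0384 q6 -0.253
```

Request:
{"method": "send_rows", "body": {
  "steps": [
    [[0, 0, 0.5, 0, -5], [0, 0, 0, 0, -5], [0, 0, 0, 0, -5], [0, 0, 0, 0, 0], [0, 0, 0, 0, 0]]
  ]
}}

```text
time_s: 15.48
tcp_pos: [0.565, -0.2198, 0.2669]
tcp_rot: [0.003, 0.859, 0.511, 0.002]
force: [6.3, -0.1, 0.6]
opening: 0.0386
gripper_force: 50.9
```

```bash
python3 st.py;python3 fit.py t9.png;python3 st.py
```

```text
t 15.475 pos [ 0.565  -0.2198  0.2669] yaw -28.49 F [ 6.35 -0.06  0.59] T [ 0.281 -0.368  0.232] op 0.0386 q6 0.01
[109, 100, 63, 43, 41, 43, 42, 39, 40, 40, 38, 67, 155, 200, 164, 179, 202, 189, 147, 125, 121, 125, 145, 165, 161, 198, 204, 204, 193, 144, 128, 126, 130, 153, 198, 167, 79, 41, 40, 47]
t 15.525 pos [ 0.565  -0.2198  0.2669] yaw -28.49 F [4.98 0.81 0.98] T [ 0.348 -0.332  0.23 ] op 0.0389 q6 0.01
```

The stop has moved about 1.9 px (about 5.4 mm, ~8.7 N) at 137° of turn. I'll go just past this click, let it fall onto the tooth, and measure more precisely before deciding on the next one.

Request:
{"method": "send_rows", "body": {
  "steps": [
    [[0, 0, 0, 0, -1], [0, 0, 0, 0, -1], [0, 0, 0, 0, 0], [0, 0, 0, 0, 0]]
  ]
}}

```text
time_s: 16.02
tcp_pos: [0.565, -0.2198, 0.2669]
tcp_rot: [0.003, 0.868, 0.496, 0.003]
force: [6.6, 0.4, 1.1]
opening: 0.0386
gripper_force: 50.8
```

```bash
cat > stop.py <<'E'
from h import *
import sys
c=ctrl.calibration('top')
L=[*range(180,186),*range(191,198)]
def edge(g):
    r=[]
    for v in L:
        p=g[v,255:275];i=np.where((p[:-1]<120)&(p[1:]>=120))[0]
        r.append([255+i[0]+(120-p[i[0]])/(p[i[0]+1]-p[i[0]]),v])
    r=np.array(r);k=np.polyfit(r[:,1]-188.5,r[:,0],1)
    return k[1]
def mm(u): return ray(c,u,188.5,.074)[1]*1000
e0=[edge(cv2.imread('pics/'+f).mean(2)) for f in ('top_raw.png','t5.png','t6.png','t7.png')]
print('rest',np.round(e0,2))
for f in ('t8.png','t9.png'): print(f,mm(edge(cv2.imread('pics/'+f).mean(2)))-mm(np.mean(e0)))
e=[edge(snap('top',sys.argv[1]+'%d.png'%i)[0].mean(2)) for i in range(4)]
d=[mm(x)-mm(np.mean(e0)) for x in e];print('now mm',np.round(d,2),'F',np.mean(d)*1.6)
E
python3 stop.py u; for i in 1 2; do python3 st.py;done
```

```text
rest [263.82 263.62 263.61 263.62]
t8.png 1.532926051794881
t9.png 5.472557172100505
now mm [6.26 6.25 6.25 6.26] F 10.01284923073406
t 16.225 pos [ 0.565  -0.2198  0.2669] yaw -30.48 F [5.73 0.16 1.12] T [ 0.358 -0.383  0.273] op 0.0379 q6 0.044
t 16.225 pos [ 0.565  -0.2198  0.2669] yaw -30.48 F [5.73 0.16 1.12] T [ 0.358 -0.383  0.273] op 0.0379 q6 0.044
```

Request:
{"method": "send_rows", "body": {
  "steps": [
    [[30, 0, 0, 0, 0], [100, 0, 0, 0, 0], [100, 0, 0, 0, 0], [100, 0, 0, 0, 0], [100, 0, 0, 0, 0]]
  ]
}}

```text
time_s: 16.85
tcp_pos: [0.5628, -0.2194, 0.2643]
tcp_rot: [-0.0, 0.869, 0.496, -0.0]
force: [0.6, -0.4, 0.3]
opening: 0.0854
gripper_force: 0.0
```

```bash
sed -i "s/'top_raw.png',//" stop.py; python3 stop.py v; python3 st.py
```

```text
rest [263.62 263.61 263.62]
t8.png 1.3935850889123529
t9.png 5.3332162092179765
now mm [4.97 4.96 4.96 4.98] F 7.948645148696986
t 17.05 pos [ 0.563  -0.2194  0.2645] yaw -30.57 F [-0.    0.07 -0.12] T [ 0.071  0.045 -0.002] op 0.0854 q6 0.046
```

At rest on this tooth the stop is compressed 4.97 mm, about 8.0 N. The next tooth adds 4.7 mm, giving about 15.5 N, which is nearer 12 N and firm, and well under 30 N. I'll take exactly one more click.

Request:
{"method": "send_rows", "body": {
  "steps": [
    [[0, 1.5, 0, 0, 0], [0, 0, 0, 0, 0], [0, 0, 0, 0, 0], [0, 0, 0, 0, 0]]
  ]
}}

```text
time_s: 17.55
tcp_pos: [0.5656, -0.22, 0.2654]
tcp_rot: [0.002, 0.868, 0.496, 0.001]
force: [5.2, -3.0, -1.4]
opening: 0.0386
gripper_force: 50.8
```

Request:
{"method": "send_rows", "body": {
  "steps": [
    [[0, 0, 0, 0, -5], [0, 0, 0, 0, -5], [0, 0, 0, 0, -5], [0, 0, 0, 0, -2.5], [0, 0, 0, 0, 0]]
  ]
}}

```text
time_s: 18.18
tcp_pos: [0.5658, -0.2201, 0.2654]
tcp_rot: [0.002, 0.934, 0.358, 0.002]
force: [5.4, -2.5, -2.0]
opening: 0.0387
gripper_force: 50.8
```

Request:
{"method": "send_rows", "body": {
  "steps": [
    [[0, 0, 0, 0, 0], [0, 0, 0, 0, 0]]
  ]
}}

```text
time_s: 18.42
tcp_pos: [0.5658, -0.2201, 0.2654]
tcp_rot: [0.002, 0.934, 0.358, 0.002]
force: [5.9, -3.9, -1.5]
opening: 0.0386
gripper_force: 50.8
```

```bash
python3 stop.py x; python3 st.py
```

```text
rest [263.62 263.61 263.62]
t8.png 1.3935850889123529
t9.png 5.3332162092179765
now mm [10.58 10.57 10.6  10.59] F 16.935481418965978
t 18.625 pos [ 0.5658 -0.2201  0.2654] yaw -48.0 F [ 5.72 -3.55 -2.34] T [-0.331 -0.791  0.349] op 0.0383 q6 0.351
```

The turn is 17.9° past the last tooth, so the pawl has dropped. Letting go and rising.

Request:
{"method": "send_rows", "body": {
  "steps": [
    [[100, 0, 0, 0, 0], [100, 0, 0, 0, 0], [100, 0, 0, 0, 0], [100, 0, 0, 0, 0], [100, 0, 0, 20, 0]]
  ]
}}

```text
time_s: 19.25
tcp_pos: [0.5635, -0.2189, 0.283]
tcp_rot: [-0.002, 0.934, 0.358, -0.002]
force: [0.5, 0.9, 0.5]
opening: 0.0855
gripper_force: 0.0
```

Request:
{"method": "send_rows", "body": {
  "steps": [
    [[100, 0, 0, 40, 0], [100, 0, 0, 40, 0], [100, 0, -20, 40, 0], [100, 0, 0, 0, 0], [100, 0, 0, 0, 0]]
  ]
}}

```text
time_s: 19.88
tcp_pos: [0.5643, -0.2393, 0.4052]
tcp_rot: [0.0, 0.934, 0.358, 0.0]
force: [-0.5, 0.9, -0.3]
opening: 0.0852
gripper_force: 0.0
```

```bash
python3 stop.py y; python3 st.py; python3 -c "
import cv2
cv2.imwrite('pics/g.png',cv2.resize(cv2.imread('pics/y3.png')[130:250,120:440],(800,300),interpolation=cv2.INTER_CUBIC))"
```

```text
rest [263.62 263.61 263.62]
t8.png 1.3935850889123529
t9.png 5.3332162092179765
now mm [9.73 9.72 9.73 9.75] F 15.572944917151725
t 20.075 pos [ 0.5641 -0.2388  0.4027] yaw -48.05 F [ 0.12 -0.37 -0.34] T [ 0.022 -0.043  0.075] op 0.0854 q6 0.324
```

View pics/g.png

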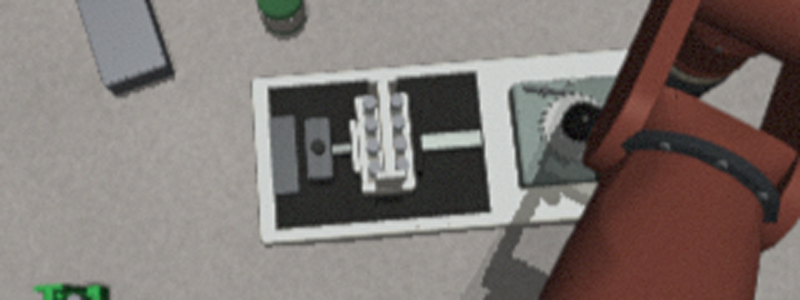

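The rack stands against the stop plate, which is held 9.7 mm compressed (about 15.6 N) with the gripper off the knob. The pawl has caught, so I'm handing in.

```bash
python3 -c "
from station import ctrl
print(ctrl.finish_job())"
```

```text
the job is handed in; nothing more can be done
None
```

The rack is clamped in the bay, pressing the back stop at about 15.6 N (by the stop's travel in the top camera), with the pawl caught and the gripper clear. The second click gave about 8 N, so I took one more; the tooth pitch allowed only 8 or 15.6, and the job is handed in.

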